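# Open the counterweighted patty press and feed the mould plate home

### The job

Lift the patty press's counterweighted head by its handle past the balance point, ease it back onto its rest without letting it swing or shoving it, and let go so that it stays open by itself. Then slide the mould plate along the rails, under the raised head, until it is fully home against the back stop; feel for the stop and press lightly. Leave everything else where it is.

Things in the scene. Friction and masses are not known exactly. Their poses are not given: they have to be found in the camera images.
- press: Fixed patty press. Origin on the table; +x is the horizontal feed direction, along the aluminium bed (x = -380 to +280 mm, 140 mm wide, top 12 mm above the table); z up. Two side rails (inner faces at y = +-52 mm, tops 32 mm above the table) run from x = -380 to -5 mm. Two hinge cheeks, 130 mm high, at x = 100, y = +-50 mm.
- head (a joint): Angle (rad) of the pressing head: 0 = shut, as at the start; grows as the handle is lifted. Shut, lifting takes about 3 N at the handle; the pull fades to nothing at the balance point, somewhere between 0.5 and 0.75 rad (the counterweight is adjustable). Beyond it the head falls open by itself, fast if let go, onto its rest, somewhere between 1.10 and 1.40 rad, and stays there.
- head_hinge (a point): Point in the middle of the fixed hinge axis (along press +y): press x = 100 mm, y = 0, 115 mm above the table. The grey boom runs from here towards press -x, with a round pressing foot, 96 mm wide, 115 mm from the hinge, reaching 95 mm below the boom; a stalk with a 68 mm wide counterweight stands up 200 mm above the hinge.
- head_grip (a point): Middle of the black handle bar: round, 14 mm thick, along press y, 230 mm from the hinge; shut, it lies level with the hinge towards press -x (115 mm above the table). 76 mm of it is free between two 80 mm long struts: a gripper pointing down can pinch it, a finger on either side (along press x), and stay pointing down while the bar turns between the pads. Moves with the head.
- rest: Fixed grey post, 32 mm wide, behind the hinge at press x = 180 mm; its rubber-tipped screw catches the stalk of the opening head. Origin in the middle of the post's foot, 12 mm above the table. The screw's height is adjustable and not measured: it sets the head's open angle (1.10 to 1.40 rad), to be felt.
- mould: Loose aluminium mould plate, 0.45 kg, 120 x 100 x 12 mm with a round recess, lying on the bed between the rails, with a 32 mm wide tongue behind it. Origin: middle of the plate's underside; +x is the feed direction.
- mould_grip (a point): On the steel fin that stands on the tongue's end: fin 12 mm thick (along the feed direction), 40 mm wide, top 52 mm above the plate's underside (64 mm above the table). This point lies 145 mm behind the plate's middle, 36 mm above its underside (48 mm above the table). To be pinched along the feed direction or pushed from behind.
- mould_front (a point): Middle of the plate's front edge, 60 mm ahead of its origin, 6 mm above its underside.
- stop: Adjustable back stop on the bed. Its fixed bracket has its origin at press x = 50 mm, 12 mm above the table. The flat dark face that the plate must meet, square to the feed direction, slides on the bracket and is not measured: it stands somewhere between press x = 31 and 67 mm and must be felt for.
- jar: Jar, 60 mm wide, 85 mm high, a bystander. Origin under its middle.
- cup: Steel cup, 72 mm wide, 70 mm high, a bystander. Origin under its middle.
- turner: Spatula lying on the table, 240 mm long, a bystander. Its x axis runs along its length.
Things that resemble listed ones, but are neither listed nor needed, are in the scene too. Several things have the shape of the mould; the one meant has the colours described above.

How it is judged:
By the outcome, as a careful person would: the job done as asked, in the order asked, and still so for the second after the job is handed in, with the robot touching nothing.
It also fails if it takes over 64 s, if anything falls off the work surface, if the arm or the gripper's body presses on something with over 40 N, if the wrist force passes 120 N, or if a joint passes its speed limit or range.

### The arm

A 6-joint arm with a two-finger parallel gripper is mounted at the origin on the work surface. World frame = base frame: x ahead of the robot, y to its left, z up, the work surface at z = 0. Lengths are in m, angles in rad, forces in N, time in s.
With the tool pointing down it reaches from about 0.275 to 0.825 m from the base axis. Payload 5.2 kg.
Tool frame: the origin (TCP) lies on the mounting face of the last link; the fingertips stand 186 mm ahead of it and the grasp point (between the pads) lies 167 mm ahead of it; z points along the fingers, y is the line along which they close (so a half turn about z gives the same grasp; the last joint's range is limited). The gripper opens to 93 mm and grips with 3 to 60 N. Pads are 15 mm wide; open, the fingers measure 128 mm over their backs; the gripper's body (75 mm by 188 mm) begins 65 mm behind the grasp point.
Start: joints at [-1.425, 0.259, 1.535, -0, 1.348, -0.203], TCP at [0.188, -0.517, 0.405] pointing down, gripper open.
Joint ranges: [-3.14, 3.14], [-0.91, 2.08], [0.19, 2.58], [-1.22, 4.36], [0.22, 2.71], [-3.12, 3.12]. Speed limits (rad/s): [2.57, 2.57, 3.14, 3.14, 3.14, 3.14].

### API

Orientations are given as a 3x3 rotation matrix whose columns are the frame's x, y, z axes.
In Python, from cell import arm gives the robot as it stands.
- The arm moves only by the shell command python3 -m pendant 'ROWS' [FORCE]. ROWS is text: rows parted by semicolons, each of 7 numbers parted by spaces: the shift along the tool's x, y, z in m, then the turn, a rotation vector about the tool's x, y, z in units of 5 degrees (1.0 is 5 degrees), then the opening, from -1 (shut) to 1 (fully open). In form: tx ty tz rx ry rz claw; .... A call has exactly 10 rows; each row shifts and turns the commanded pose from where the row before left it, along the tool's axes as they then stand; what a row does not reach is not made up. A row lasts 1/10 s, in which the tool goes at most 50 mm and 8.59 degrees, less where a joint would pass 70% of its speed; a pose out of reach is approached as far as the arm can. A call is refused whole if a number of a shift passes 0.05 or a number of a turn 1, either way. A call with a gripper value outside its range is refused whole. The fingers move at their own pace and stop on an object; FORCE is the grip in N (left out, the last holds). Time passes only in rows, so rows that do not move let the fingers close, or fill a call up. It gives the time, the measured TCP pose, the force, the opening and the grip force at its end, in the units of the state.
- arm.get_obs(): the state, without advancing time (a new reading comes with each control period).
- arm.grab_frame(name): name is "scene" or "top"; returns (picture, depth): 384x512x3 uint8, red, green, blue; 384x512 float32, m along the optical axis (not along the pixel's ray), 0 where there is no reading.
- arm.camera_params(name): a dict with "fovy" (degrees; the focal length in pixels is half the picture's height over the tangent of half this angle, whatever the lens; pixels are square), "cx", "cy" (the principal point, pixels), "world_from_camera" (4x4, takes a point from camera to world coordinates). Camera axes: x right, y down, z forward; pixel columns grow to the right and rows downward; lengths in m; the calibration is good to about 2 mm. A picture is of the moment at which its call begins. camera_params takes no time and is no camera call.
- arm.sign_off(): hands the job in; it is judged then, once.
The state is a dict: "time_s": time; "qpos": joint angles; "dq": joint speeds; "tau": joint torques, N m; "eef_pos": TCP position; "tool_rot": TCP orientation; "ft_force": force on the tool from outside, world axes, zero at the start; "moment": the same for the moment, N m; "finger_gap": opening from 0.0 (shut) to 1.0 (fully open); "grip_force": force on a finger pad.
Only numpy, scipy, OpenCV 4.12 (cv2) and the standard library are available. Lean on these libraries where they do the work, as an engineer would, in place of code of your own. Each camera call takes 0.05 s, during which the arm holds its last target. There are 200 camera calls.

## Working session

There is one attempt and no reset: what is moved stays moved. The work goes in short steps, Python scripts to look and compute and a shell command to move; the robot and the scene stay as the last step left them, time stands still between calls to the robot, and variables do not carry over. Pictures are saved under pics/ and viewed, at most 10 in all, crops included, and the job is handed in when it is done.

```bash
ls; mkdir -p pics; cat > h.py <<'E'
import numpy as np, cv2
from cell import arm
def grab(n):
    im,d=arm.grab_frame(n); np.savez(f'pics/{n}.npz',im=im,d=d); return im,d
def load(n):
    z=np.load(f'pics/{n}.npz'); return z['im'],z['d']
def cloud(n,d):
    p=arm.camera_params(n); h,w=d.shape; f=h/2/np.tan(np.radians(p['fovy'])/2)
    v,u=np.mgrid[:h,:w]; P=np.stack([(u-p['cx'])/f*d,(v-p['cy'])/f*d,d],-1)
    T=np.array(p['world_from_camera']); return P@T[:3,:3].T+T[:3,3]
def save(im,name): cv2.imwrite('pics/'+name,im[...,::-1])
E
python3 - <<'E'
from h import *
for n in('scene','top'):
    im,d=grab(n); save(im,n+'0.png'); print(arm.camera_params(n))
print(arm.get_obs())
E
```

```text
pics
{'fovy': 42.545428397373975, 'cx': 261.7287731632449, 'cy': 193.58866359749055, 'world_from_camera': array([[-0.163394  ,  0.71583384, -0.67888461,  1.36341415],
       [ 0.98648115,  0.12729586, -0.10320226,  0.16029709],
       [ 0.01254353, -0.6865695 , -0.72695597,  0.9784987 ],
       [ 0.        ,  0.        ,  0.        ,  1.        ]])}
{'fovy': 56.761460903569635, 'cx': 261.53930123308936, 'cy': 187.41221591198322, 'world_from_camera': array([[-0.02421846, -0.99732639,  0.06894594,  0.45270761],
       [-0.99934501,  0.02600703,  0.02516329,  0.01313669],
       [-0.02688909, -0.06829136, -0.997303  ,  1.11180335],
       [ 0.        ,  0.        ,  0.        ,  1.        ]])}
{'time_s': 0.1, 'qpos': array([-1.42477834e+00,  2.59281789e-01,  1.53593437e+00,  7.47978172e-07,
        1.34799696e+00, -2.02815366e-01]), 'dq': array([ 0.0019967 , -0.00021364, -0.00161564,  0.00112033, -0.00048195,
       -0.00161238]), 'tau': array([ 1.46715982e-03, -4.38211262e+01, -2.84642386e+01,  7.19986903e-02,
        3.63695039e-02, -5.30454076e-05]), 'eef_pos': array([ 0.18797884, -0.51669051,  0.40401007]), 'tool_rot': array([[ 9.39772208e-01,  3.41801318e-01, -2.35055364e-04],
       [ 3.41801242e-01, -9.39770898e-01,  1.60332652e-03],
       [ 3.27120926e-04, -1.58710392e-03, -9.99998687e-01]]), 'ft_force': array([ 0.20926129, -0.13004155, -0.13503729]), 'moment': array([-0.01753461, -0.02152355,  0.01671203]), 'grip_force': 0.0, 'finger_gap': 1.0007784353486149}
```

View pics/scene0.png

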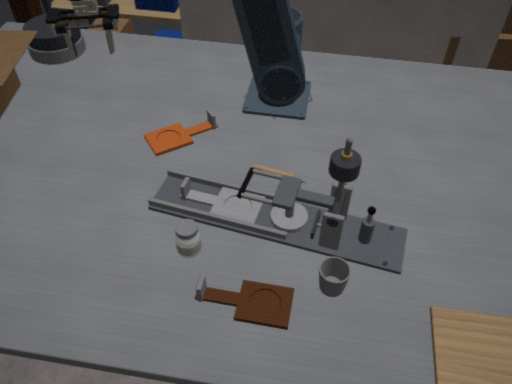

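View pics/top0.png

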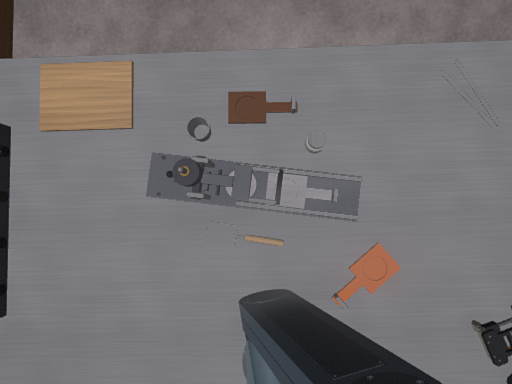

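The things that could be taken for the mould, by scene pixel, are the aluminium plate on the bed (235,205; fin 185,187), the orange plate (170,138) and the brown plate (265,303). I choose the aluminium one between the rails. The handle is the black bar at (246,182). The jar is at (187,235), the cup at (334,276) and the spatula at (275,172).

```bash
python3 - <<'E'
from h import *
im,d=load('scene'); save(cv2.resize(im[130:270,140:420],(800,400),interpolation=cv2.INTER_CUBIC),'c1.png')
im2,d2=load('top'); C=cloud('top',d2); S=cloud('scene',d)
# table plane check
for n,c in(('top',C),('scene',S)):
    z=c[...,2][(abs(c[...,2])<.02)]; print(n,np.median(z))
m=np.zeros(C.shape[:2],bool); m[145:225,140:368]=1
B=C[m&(C[...,2]>.006)&(C[...,2]<.045)]
r=cv2.minAreaRect(B[:,:2].astype(np.float32)); print(r, cv2.boxPoints(r))
for nm,(v,u) in {'bar':(181,279),'fin':(195,335),'cw':(171,186)}.items(): print(nm,C[v-1:v+2,u-1:u+2].reshape(-1,3).round(3).tolist())
for nm,(v,u) in {'bar':(182,246),'fin':(187,185)}.items(): print('s',nm,S[v-1:v+2,u-1:u+2].reshape(-1,3).round(3).tolist())
E
```

```text
top -0.0007453041728036069
scene -0.0006611369721482574
((0.5567115545272827, 0.06719619035720825), (0.6644492149353027, 0.2239023745059967), 85.16943359375) [[ 0.41718155 -0.25442106]
 [ 0.64028865 -0.27327573]
 [ 0.69624156  0.38881344]
 [ 0.47313446  0.4076681 ]]
bar [[0.541, -0.008, 0.119], [0.541, -0.011, 0.122], [0.541, -0.014, 0.118], [0.538, -0.008, 0.119], [0.538, -0.011, 0.12], [0.538, -0.014, 0.122], [0.535, -0.008, 0.12], [0.535, -0.011, 0.122], [0.535, -0.014, 0.12]]
fin [[0.5, -0.173, 0.062], [0.5, -0.176, 0.063], [0.5, -0.179, 0.061], [0.497, -0.173, 0.062], [0.497, -0.176, 0.062], [0.497, -0.178, 0.064], [0.494, -0.173, 0.063], [0.494, -0.176, 0.062], [0.494, -0.178, 0.064]]
cw [[0.555, 0.211, 0.293], [0.556, 0.212, 0.282], [0.557, 0.211, 0.275], [0.553, 0.213, 0.288], [0.554, 0.212, 0.282], [0.554, 0.211, 0.276], [0.55, 0.212, 0.29], [0.552, 0.212, 0.279], [0.552, 0.212, 0.271]]
s bar [[0.529, -0.008, 0.122], [0.528, -0.006, 0.121], [0.527, -0.004, 0.12], [0.529, -0.009, 0.118], [0.529, -0.006, 0.119], [0.527, -0.004, 0.117], [0.532, -0.008, 0.118], [0.535, -0.005, 0.122], [0.529, -0.004, 0.116]]
s fin [[0.512, -0.174, 0.057], [0.513, -0.171, 0.059], [0.502, -0.172, 0.047], [0.517, -0.172, 0.059], [0.511, -0.172, 0.053], [0.505, -0.171, 0.048], [0.519, -0.172, 0.058], [0.511, -0.172, 0.049], [0.508, -0.171, 0.046]]
```

View pics/c1.png

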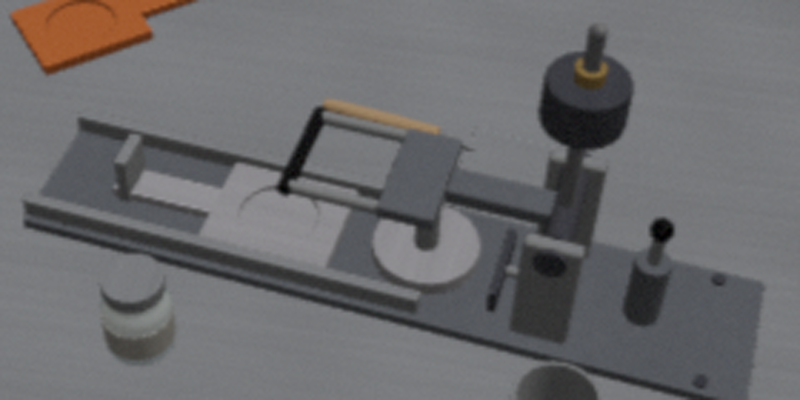

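The crop confirms it: aluminium mould on the bed with its fin at crop (130,165), black handle bar at crop (303,150), stop face at (503,268) and rest at (650,270). Next I fit the press pose.

```bash
python3 - <<'E'
from h import *
im,d=load('scene'); S=cloud('scene',d); im2,d2=load('top'); C=cloud('top',d2)
for nm,c in(('top',C),('scene',S)):
  P=c[(c[...,2]>.0075)&(c[...,2]<.04)]
  a=np.radians(83);o=np.array([.55,.13])
  for lim in(.1,.085,.08,.08):
    x=np.array([np.cos(a),np.sin(a)]); y=np.array([-x[1],x[0]])
    q=P[:,:2]-o; u=q@x; v=q@y; k=(abs(v)<lim)&(u>-.55)&(u<.4)
    # edges per bin along u
    b=np.arange(-.5,.4,.03);E=[]
    for t in b:
      w=v[k&(u>=t)&(u<t+.03)]
      if len(w)>40: E.append((t+.015,np.percentile(w,2),np.percentile(w,98)))
    E=np.array(E); mid=(E[:,1]+E[:,2])/2; s,i=np.polyfit(E[:,0],mid,1)
    o=o+i*y; a+=np.arctan(s)
  lo,hi=np.percentile(u[k],[.3,99.7]); 
  print(nm,'ang',np.degrees(a),'width',(E[:,2]-E[:,1]).round(3),'u',lo,hi,'origin',o+x*((lo+hi)/2+.05), 'x',x)
  O=o+x*((lo+hi)/2+.05)
  Q=c.reshape(-1,3); uv=(Q[:,:2]-O)@np.c_[x,y]
  for nm2,zr,ul in(('fin',(.045,.07),(-.35,-.2)),('bar',(.105,.13),(-.16,-.10)),('cw',(.22,.31),(.03,.2))):
    kk=(Q[:,2]>zr[0])&(Q[:,2]<zr[1])&(uv[:,0]>ul[0])&(uv[:,0]<ul[1])&(abs(uv[:,1])<.05)
    print(nm2,kk.sum(),np.percentile(uv[kk],[2,50,98],axis=0).round(4).tolist(), Q[kk].mean(0).round(4),Q[kk][:,2].max())
E
```

```text
top ang 82.35597313160031 width [0.131 0.133 0.134 0.134 0.134 0.133 0.133 0.131 0.136 0.135 0.134 0.135
 0.138 0.137 0.135 0.136 0.136 0.045 0.136 0.136 0.134 0.134 0.133] u -0.3898833676924045 0.2653319624073 origin [0.53807789 0.11909678] x [0.13301801 0.99111362]
fin 69 [[-0.3038, -0.0196], [-0.297, 0.0005], [-0.2926, 0.019]] [ 0.4987 -0.1756  0.0608] 0.06621554803698504
bar 237 [[-0.136, -0.0485], [-0.127, 0.0021], [-0.1014, 0.0473]] [ 0.5212 -0.0044  0.1192] 0.12491688217374097
cw 656 [[0.0671, -0.0333], [0.0939, -0.0008], [0.1296, 0.0279]] [0.5527 0.2134 0.262 ] 0.30932877203721865
scene ang 81.30628457324786 width [0.129 0.128 0.131 0.13  0.128 0.129 0.13  0.129 0.131 0.128 0.129 0.084
 0.109 0.136 0.134 0.135 0.018 0.135 0.134 0.121 0.135 0.134 0.135] u -0.3886256731769906 0.2667782847187735 origin [0.55183855 0.11880132] x [0.15111846 0.98851566]
fin 101 [[-0.3045, -0.0152], [-0.2954, 0.0011], [-0.2921, 0.0236]] [ 0.5053 -0.1745  0.0579] 0.06863038632115559
bar 243 [[-0.1353, -0.043], [-0.1254, -0.0061], [-0.1013, 0.0488]] [ 0.5353 -0.0033  0.1185] 0.12566840409228985
cw 958 [[0.0695, -0.0251], [0.1015, -0.0069], [0.1316, 0.0329]] [0.572  0.2179 0.2571] 0.3097162941282626
```

```bash
python3 -m pendant '0 0 0 0 0 0.92 1;0 0 0 0 0 0.92 1;0 0 0 0 0 0.92 1;0 0 0 0 0 0.92 1;0 0 0 0 0 0.92 1;0 0 0 0 0 0.92 1;0.0188 -0.039 0 0 0 0 1;0.0188 -0.039 0 0 0 0 1;0.0188 -0.039 0 0 0 0 1;0.0188 -0.039 0 0 0 0 1' 10
python3 - <<'E'
from h import *
O=np.array([.538,.119]);x=np.array([.133,.9911]);y=np.array([-x[1],x[0]])
for n in('scene','top'):
  im,d=load(n); c=cloud(n,d); uv=(c[...,:2]-O)@np.c_[x,y]; z=c[...,2]
  k=(abs(uv[...,0]-.18)<.03)&(abs(uv[...,1])<.03)&(z>.08)
  for v,u in np.argwhere(k): print(n,'rest',u,v,uv[v,u].round(3),z[v,u].round(3),im[v,u])
  k=(uv[...,0]>0)&(uv[...,0]<.09)&(abs(uv[...,1])<.045)&(z>.017)&(z<.06)
  P=np.c_[uv[k],z[k]]
  for t in np.arange(0,.09,.006):
    s=P[(P[:,0]>=t)&(P[:,0]<t+.006)]
    if len(s): print(n,'stop',t.round(3),len(s),s.min(0).round(3),s.max(0).round(3))
E
```

```text
time_s: 1.1
eef_pos: [0.2837, -0.3707, 0.4043]
tool_rot: [[0.991, -0.133, -0.0], [-0.133, -0.991, 0.001], [-0.0, -0.001, -1.0]]
ft_force: [0.7, 0.0, 0.1]
finger_gap: 0.997
grip_force: 0.0
scene rest 370 206 [0.177 0.   ] 0.125 [77 77 80]
scene rest 371 206 [ 0.179 -0.002] 0.128 [66 67 69]
scene rest 372 206 [ 0.181 -0.003] 0.13 [64 65 66]
scene rest 369 207 [ 0.175 -0.008] 0.129 [49 50 51]
scene rest 370 207 [ 0.177 -0.006] 0.128 [30 30 31]
scene rest 371 207 [ 0.18  -0.006] 0.129 [20 24 22]
scene rest 372 207 [ 0.182 -0.008] 0.131 [24 26 27]
scene rest 373 207 [ 0.184 -0.004] 0.128 [44 41 42]
scene rest 374 207 [ 0.186 -0.003] 0.128 [74 75 78]
scene rest 368 208 [ 0.173 -0.01 ] 0.128 [61 60 63]
scene rest 369 208 [ 0.176 -0.006] 0.124 [19 18 19]
scene rest 370 208 [ 0.178 -0.008] 0.127 [12 10 11]
scene rest 371 208 [ 0.18  -0.009] 0.129 [17 14 15]
scene rest 372 208 [ 0.182 -0.007] 0.127 [21 19 21]
scene rest 373 208 [ 0.185 -0.008] 0.129 [22 21 21]
scene rest 374 208 [ 0.187 -0.004] 0.126 [34 35 39]
scene rest 367 209 [ 0.172 -0.006] 0.119 [79 80 82]
scene rest 368 209 [ 0.174 -0.0
[... 9723 characters left out ...]
08 [86 88 92]
top rest 173 180 [0.179 0.009] 0.081 [93 94 99]
top rest 174 180 [0.176 0.009] 0.083 [88 89 94]
top stop 0.006 7 [ 0.011 -0.034  0.032] [0.012 0.03  0.037]
top stop 0.012 26 [ 0.012 -0.041  0.032] [0.018 0.034 0.038]
top stop 0.018 20 [ 0.018 -0.037  0.032] [0.024 0.028 0.039]
top stop 0.024 8 [0.024 0.01  0.033] [0.028 0.022 0.038]
top stop 0.03 1 [0.032 0.008 0.034] [0.032 0.008 0.034]
top stop 0.048 27 [ 0.051 -0.042  0.017] [0.054 0.035 0.038]
top stop 0.054 26 [ 0.054 -0.042  0.032] [0.059 0.035 0.038]
top stop 0.06 1 [0.06  0.035 0.031] [0.06  0.035 0.031]
top stop 0.072 4 [0.076 0.04  0.02 ] [0.078 0.044 0.055]
top stop 0.084 25 [ 0.085 -0.033  0.019] [0.09  0.026 0.037]
```

```bash
python3 -m pendant '0.0187 -0.0389 0.005 0 0 0 1;0.0187 -0.0389 0.005 0 0 0 1;0.0187 -0.0389 0.005 0 0 0 1;0.0187 -0.0389 0.005 0 0 0 1;0.0187 -0.0389 0.005 0 0 0 1;0.0187 -0.0389 0.005 0 0 0 1;0.0187 -0.0389 0.005 0 0 0 1;0.0187 -0.0389 0.005 0 0 0 1;0.0187 -0.0389 0.005 0 0 0 0.5;0.0187 -0.0389 0.005 0 0 0 0.5' 10
python3 - <<'E'
from h import *
im,d=grab('scene'); save(cv2.resize(im[70:250,150:390],(800,600),interpolation=cv2.INTER_CUBIC),'c2.png')
print(arm.get_obs()['eef_pos'],arm.get_obs()['qpos'])
E
```

```text
time_s: 2.1
eef_pos: [0.5207, -0.0096, 0.3543]
tool_rot: [[0.991, -0.132, -0.0], [-0.132, -0.991, 0.0], [-0.0, 0.0, -1.0]]
ft_force: [0.8, -0.8, 0.2]
finger_gap: 0.874
grip_force: 0.0
[ 0.5228039  -0.00536384  0.35354624] [-0.22525088  0.2508277   1.6765295   0.00437149  1.21393635  1.47468994]
```

View pics/c2.png

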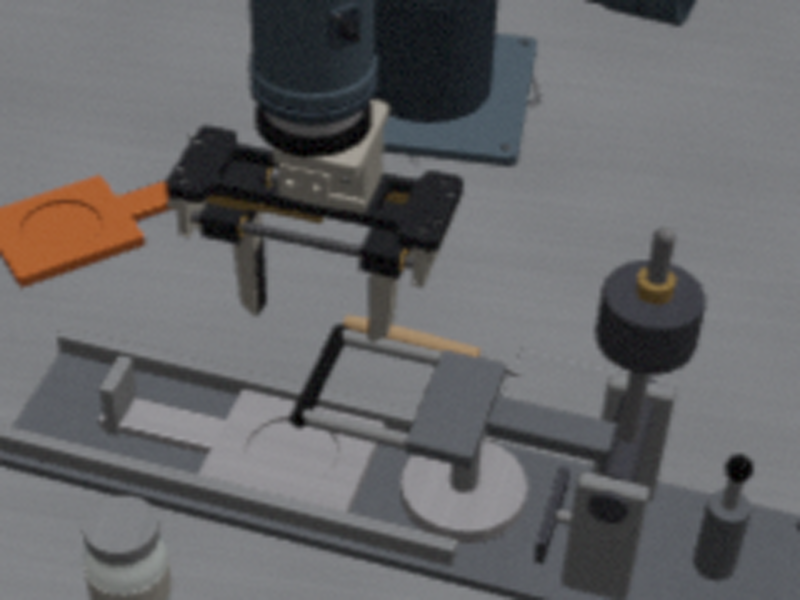

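The fingertips at crop (252,305) and (380,330) straddle the black bar at (320,375), so the alignment is good. I descend now.

```bash
python3 -m pendant '0 0 0.01 0 0 0 0.5;0 0 0.01 0 0 0 0.5;0 0 0.01 0 0 0 0.3;0 0 0.01 0 0 0 0.1;0 0 0.01 0 0 0 -0.1;0 0 0.01 0 0 0 -0.3;0 0 0.006 0 0 0 -0.4;0 0 0.006 0 0 0 -0.4;0 0 0 0 0 0 -0.4;0 0 0 0 0 0 -0.4' 10
```

```text
time_s: 3.15
eef_pos: [0.5202, -0.0114, 0.2828]
tool_rot: [[0.991, -0.132, 0.0], [-0.132, -0.991, -0.0], [0.0, -0.0, -1.0]]
ft_force: [0.0, -0.4, -0.5]
finger_gap: 0.304
grip_force: 0.0
```

```bash
python3 -m pendant '0 0 0 0 0 0 -1;0 0 0 0 0 0 -1;0 0 0 0 0 0 -1;0 0 0 0 0 0 -1;0 0 0 0 0 0 -1;0 0 0 0 0 0 -1;0 0 0 0 0 0 -1;0 0 0 0 0 0 -1;0 0 0 0 0 0 -1;0 0 0 0 0 0 -1' 10
```

```text
time_s: 4.15
eef_pos: [0.5205, -0.0089, 0.2831]
tool_rot: [[0.991, -0.133, 0.002], [-0.133, -0.991, 0.006], [0.001, -0.006, -1.0]]
ft_force: [3.0, 13.4, -0.2]
finger_gap: 0.147
grip_force: 10.0
```

```bash
python3 -m pendant '0 -0.0011 -0.0069 0 0 0 -1;0 -0.0013 -0.0069 0 0 0 -1;0 -0.0015 -0.0069 0 0 0 -1;0 -0.0007 -0.0069 0 0 0 -1;0 -0.0009 -0.0068 0 0 0 -1;0 -0.0011 -0.0068 0 0 0 -1;0 -0.0013 -0.0068 0 0 0 -1;0 -0.0015 -0.0067 0 0 0 -1;0 -0.0017 -0.0067 0 0 0 -1;0 -0.0019 -0.0066 0 0 0 -1' 10
```

```text
time_s: 5.15
eef_pos: [0.5221, 0.0024, 0.3511]
tool_rot: [[0.991, -0.133, 0.001], [-0.133, -0.991, 0.002], [0.001, -0.003, -1.0]]
ft_force: [3.8, 7.5, -5.5]
finger_gap: 0.147
grip_force: 10.0
```

```bash
python3 -m pendant '0 -0.0035 -0.0087 0 0 0 -1;0 -0.0038 -0.0086 0 0 0 -1;0 -0.0036 -0.0085 0 0 0 -1;0 -0.0039 -0.0083 0 0 0 -1;0 -0.0042 -0.0082 0 0 0 -1;0 -0.0046 -0.0080 0 0 0 -1;0 -0.0049 -0.0078 0 0 0 -1;0 -0.0052 -0.0076 0 0 0 -1;0 -0.0055 -0.0074 0 0 0 -1;0 -0.0058 -0.0072 0 0 0 -1' 10
```

```text
time_s: 6.15
eef_pos: [0.5281, 0.0459, 0.4322]
tool_rot: [[0.991, -0.133, 0.001], [-0.133, -0.991, -0.002], [0.002, 0.001, -1.0]]
ft_force: [4.4, -3.1, -0.0]
finger_gap: 0.145
grip_force: 10.0
```

```bash
python3 -m pendant '0 -0.0061 -0.0069 0 0 0 -1;0 -0.0063 -0.0067 0 0 0 -1;0 -0.0066 -0.0064 0 0 0 -1;0 -0.0069 -0.0061 0 0 0 -1;0 -0.0071 -0.0059 0 0 0 -1;0 -0.0073 -0.0056 0 0 0 -1;0 -0.0075 -0.0053 0 0 0 -1;0 -0.0077 -0.0050 0 0 0 -1;0 0 0 0 0 0 -1;0 0 0 0 0 0 -1' 10
```

```text
time_s: 7.15
eef_pos: [0.5355, 0.1015, 0.4798]
tool_rot: [[0.991, -0.132, 0.002], [-0.132, -0.991, -0.0], [0.002, -0.0, -1.0]]
ft_force: [4.8, -1.6, 4.6]
finger_gap: 0.151
grip_force: 10.0
```

```bash
python3 -m pendant '0 -0.003 -0.0018 0 0 0 -1;0 -0.003 -0.0018 0 0 0 -1;0 -0.003 -0.0018 0 0 0 -1;0 -0.003 -0.0017 0 0 0 -1;0 -0.0031 -0.0017 0 0 0 -1;0 -0.0031 -0.0016 0 0 0 -1;0 -0.0031 -0.0015 0 0 0 -1;0 -0.0031 -0.0014 0 0 0 -1;0 0 0 0 0 0 -1;0 0 0 0 0 0 -1' 10
```

```text
time_s: 8.15
eef_pos: [0.5387, 0.1257, 0.4923]
tool_rot: [[0.991, -0.132, 0.001], [-0.132, -0.991, 0.001], [0.001, -0.001, -1.0]]
ft_force: [7.0, 0.2, 1.7]
finger_gap: 0.143
grip_force: 10.0
```

```bash
python3 -m pendant '0.0005 -0.0021 -0.0010 0 0 0 -1;0.0005 -0.0021 -0.0009 0 0 0 -1;0 -0.0021 -0.0009 0 0 0 -1;0 -0.0021 -0.0009 0 0 0 -1;0 -0.0021 -0.0009 0 0 0 -1;0 -0.0021 -0.0009 0 0 0 -1;0 -0.0021 -0.0008 0 0 0 -1;0 -0.0021 -0.0008 0 0 0 -1;0 0 0 0 0 0 -1;0 0 0 0 0 0 -1' 10
```

```text
time_s: 9.15
eef_pos: [0.5415, 0.142, 0.4989]
tool_rot: [[0.991, -0.132, -0.001], [-0.132, -0.991, 0.0], [-0.001, -0.0, -1.0]]
ft_force: [2.7, 3.4, -4.2]
finger_gap: 0.149
grip_force: 10.0
```

```bash
python3 -m pendant '0 -0.0011 -0.0004 0 0 0 -1;0 -0.0011 -0.0004 0 0 0 -1;0 -0.0011 -0.0004 0 0 0 -1;0 -0.0011 -0.0004 0 0 0 -1;0 -0.0011 -0.0004 0 0 0 -1;0 0 0 0 0 0 -1;0 0 0 0 0 0 -1;0 0 0 0 0 0 -1;0 0 0 0 0 0 -1;0 0 0 0 0 0 -1' 10
```

```text
time_s: 10.15
eef_pos: [0.5422, 0.1473, 0.501]
tool_rot: [[0.991, -0.132, -0.001], [-0.132, -0.991, 0.0], [-0.001, -0.0, -1.0]]
ft_force: [1.1, 5.0, -8.2]
finger_gap: 0.147
grip_force: 10.0
```

```bash
python3 -m pendant '0 -0.0011 0.0003 0 0 0 -1;0 -0.0011 0.0002 0 0 0 -1;0 -0.0011 0 0 0 0 -1;0 -0.0011 0 0 0 0 -1;0 -0.0011 0 0 0 0 -1;0 0 0 0 0 0 -1;0 0 0 0 0 0 -1;0 0 0 0 0 0 -1;0 0 0 0 0 0 -1;0 0 0 0 0 0 -1' 10
```

```text
time_s: 11.15
eef_pos: [0.5427, 0.1526, 0.5024]
tool_rot: [[0.991, -0.133, 0.002], [-0.133, -0.991, -0.0], [0.002, 0.0, -1.0]]
ft_force: [-2.8, 1.3, 5.6]
finger_gap: 0.145
grip_force: 10.0
```

```bash
python3 -m pendant '0 -0.0011 -0.0004 0 0 0 -1;0 -0.0011 -0.0004 0 0 0 -1;0 -0.0011 -0.0003 0 0 0 -1;0 -0.0011 -0.0003 0 0 0 -1;0 -0.0011 -0.0003 0 0 0 -1;0 0 0 0 0 0 -1;0 0 0 0 0 0 -1;0 0 0 0 0 0 -1;0 0 0 0 0 0 -1;0 0 0 0 0 0 -1' 10
```

```text
time_s: 12.15
eef_pos: [0.5435, 0.1576, 0.5037]
tool_rot: [[0.991, -0.133, 0.001], [-0.133, -0.991, -0.002], [0.001, 0.001, -1.0]]
ft_force: [-4.5, -1.3, 5.4]
finger_gap: 0.149
grip_force: 10.0
```

```bash
python3 -m pendant '0 -0.001 -0.0002 0 0 0 -1;0 -0.001 -0.0002 0 0 0 -1;0 -0.001 -0.0002 0 0 0 -1;0 0 0 0 0 0 -1;0 0 0 0 0 0 -1;0 0 0 0 0 0 -1;0 0 0 0 0 0 -1;0 0 0 0 0 0 -1;0 0 0 0 0 0 -1;0 0 0 0 0 0 -1' 10
python3 - <<'E'
from h import *
im,d=grab('scene'); save(cv2.resize(im[70:250,200:440],(800,600),interpolation=cv2.INTER_CUBIC),'c3.png')
o=arm.get_obs();print(o['eef_pos'],o['ft_force'])
E
```

```text
time_s: 13.15
eef_pos: [0.5439, 0.1594, 0.5041]
tool_rot: [[0.991, -0.134, 0.0], [-0.134, -0.991, -0.005], [0.001, 0.005, -1.0]]
ft_force: [-4.4, -6.7, 6.1]
finger_gap: 0.142
grip_force: 10.0
[0.54384758 0.15938768 0.50412705] [-4.98033448 -6.85848482  5.44285034]
```

View pics/c3.png

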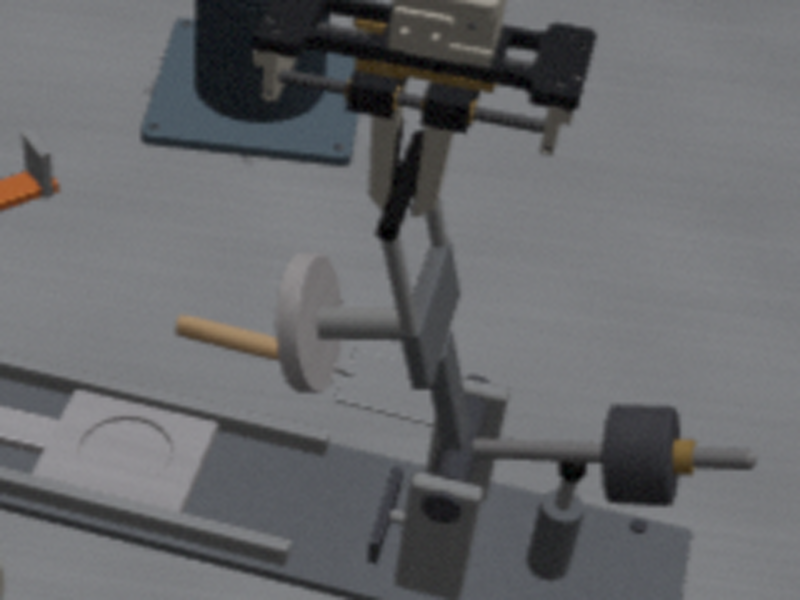

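The stalk now sits on the rubber tip (crop 572,465), and the force has turned against the motion. I relax slightly and open the fingers.

```bash
python3 -m pendant '0 0.0005 0 0 0 0 -1;0 0.0003 0 0 0 0 -1;0 0 0 0 0 0 -1;0 0 0 0 0 0 -0.6;0 0 0 0 0 0 -0.4;0 0 0 0 0 0 -0.2;0 0 0 0 0 0 0;0 0 0 0 0 0 0;0 0 0 0 0 0 0;0 0 0 0 0 0 0' 10
```

```text
time_s: 14.2
eef_pos: [0.5441, 0.1604, 0.5031]
tool_rot: [[0.991, -0.132, -0.0], [-0.132, -0.991, -0.0], [-0.0, 0.0, -1.0]]
ft_force: [-0.6, -0.1, -0.7]
finger_gap: 0.5
grip_force: 0.0
```

```bash
python3 -m pendant '0 0 -0.005 0 0 0 0;0 0 -0.01 0 0 0 0;0 0 -0.015 0 0 0 0;0 0 -0.015 0 0 0 0;0 0 -0.015 0 0 0 0;0 0.04 0 0 0 0 0;0 0.045 0 0 0 0 0;0 0.045 0 0 0 0 -0.5;0 0.045 0 0 0 0 -1;0 0.045 0 0 0 0 -1' 10
python3 - <<'E'
from h import *
arm.get_obs()
im,d=grab('scene'); save(cv2.resize(im[70:270,130:410],(800,571),interpolation=cv2.INTER_CUBIC),'c4.png')
im2,d2=grab('top'); C=cloud('top',d2);O=np.array([.538,.119])
x=np.array([.133,.9911]);y=np.array([-x[1],x[0]])
for n in('scene','top'):
  c=cloud(n,load(n)[1]);uv=(c[...,:2]-O)@np.c_[x,y]
  k=(c[...,2]>.27)&(uv[...,0]>0)&(uv[...,0]<.08)&(abs(uv[...,1])<.06)
  print(n,k.sum(),np.median(uv[k],axis=0) if k.any() else '',c[k][:,2].max() if k.any() else '')
print(arm.get_obs()['eef_pos'])
E
```

```text
time_s: 15.2
eef_pos: [0.5143, -0.0592, 0.5644]
tool_rot: [[0.991, -0.132, 0.002], [-0.132, -0.991, -0.001], [0.002, 0.0, -1.0]]
ft_force: [-0.0, 0.3, -0.2]
finger_gap: 0.29
grip_force: 0.0
scene 489 [ 0.04441515 -0.02032231] 0.34454763974816527
top 304 [ 0.03658308 -0.00245765] 0.3438841788598662
[ 0.51436614 -0.06237612  0.56393437]
```

View pics/c4.png

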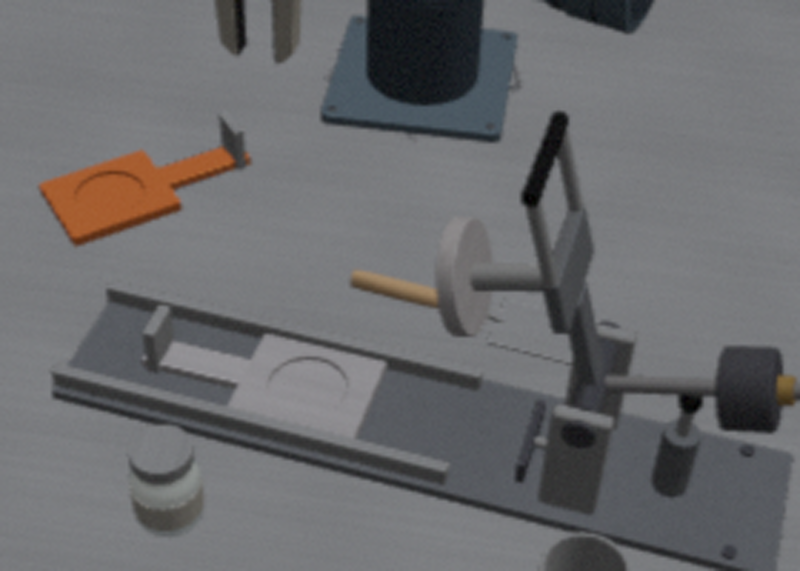

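The head stays open by itself (bar at crop 545,160), with its stalk on the rest (690,400). Fin is at crop (158,338). I turn the gripper 90° and go behind the fin with the fingers shut to push.

```bash
python3 -m pendant '0 0 0.01 0 0 -1 -1;0 0 0.01 0 0 -1 -1;0 0 0.01 0 0 -1 -1;0 0 0.01 0 0 -1 -1;0 0 0.01 0 0 -1 -1;0 0 0.01 0 0 -1 -1;0 0 0.01 0 0 -1 -1;0 0 0.01 0 0 -1 -1;0 0 0.01 0 0 -1 -1;0 0 0.01 0 0 -1 -1'
python3 -m pendant '0 0 0.01 0 0 -1 -1;0 0 0.01 0 0 -1 -1;0 0 0.01 0 0 -1 -1;0 0 0.01 0 0 -1 -1;0 0 0.01 0 0 -1 -1;0 0 0.01 0 0 -1 -1;0 0 0.01 0 0 -1 -1;0 0 0.01 0 0 -1 -1;-0.04 0 0.01 0 0 0 -1;-0.04 0 0.01 0 0 0 -1'
```

```text
time_s: 16.3
eef_pos: [0.5152, -0.057, 0.4637]
tool_rot: [[0.736, 0.677, 0.001], [0.677, -0.736, -0.0], [0.001, 0.001, -1.0]]
ft_force: [0.5, -0.7, -0.2]
finger_gap: 0.007
grip_force: 0.0
time_s: 17.3
eef_pos: [0.5049, -0.1364, 0.3638]
tool_rot: [[0.129, 0.992, 0.002], [0.992, -0.129, -0.0], [-0.0, 0.002, -1.0]]
ft_force: [0.8, -1.0, -0.6]
finger_gap: 0.008
grip_force: 0.0
```

```bash
python3 -m pendant '-0.028 -0.0005 0 0 0 0 -1;-0.028 -0.0005 0 0 0 0 -1;-0.0285 -0.0005 0 0 0 0 -1;0 0 0.012 0 0 0 -1;0 0 0.012 0 0 0 -1;0 0 0.012 0 0 0 -1;0 0 0.012 0 0 0 -1;0 0 0.012 0 0 0 -1;0 0 0.012 0 0 0 -1;0 0 0.006 0 0 0 -1'
python3 - <<'E'
from h import *
im,d=grab('scene'); save(cv2.resize(im[70:270,130:410],(800,571),interpolation=cv2.INTER_CUBIC),'c5.png')
print(arm.get_obs()['eef_pos'])
E
```

```text
time_s: 18.3
eef_pos: [0.4914, -0.22, 0.2836]
tool_rot: [[0.132, 0.991, -0.002], [0.991, -0.132, 0.001], [0.001, -0.002, -1.0]]
ft_force: [-0.6, 0.4, -0.2]
finger_gap: 0.006
grip_force: 0.0
[ 0.49127651 -0.22008392  0.2831255 ]
```

View pics/c5.png

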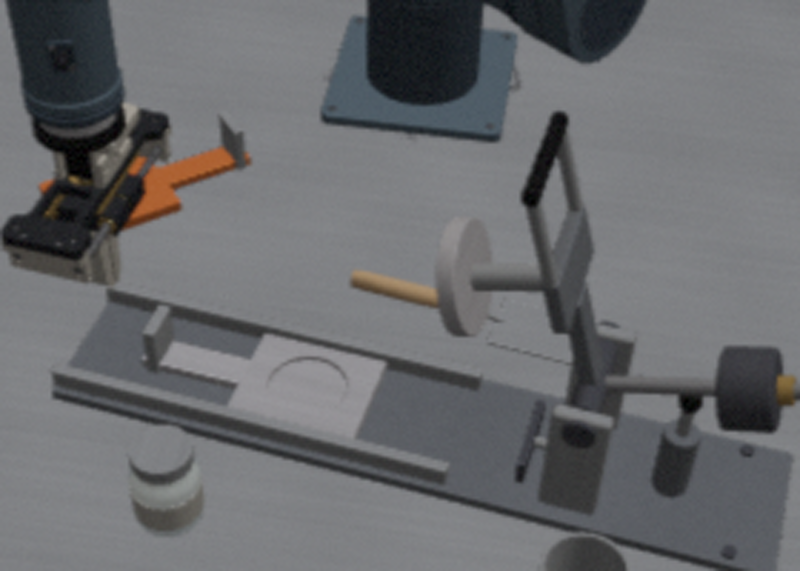

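The gripper (crop 85,185) hangs behind the fin (crop 158,338) over the bed's near end, and nothing is in its way.

```bash
python3 -m pendant '0 0 0.012 0 0 0 -1;0 0 0.012 0 0 0 -1;0 0 0.012 0 0 0 -1;0 0 0.012 0 0 0 -1;0 0 0.012 0 0 0 -1;0 0 0.007 0 0 0 -1;0.005 0 0 0 0 0 -1;0.005 0 0 0 0 0 -1;0.005 0 0 0 0 0 -1;0.005 0 0 0 0 0 -1'
python3 -m pendant '0.003 0 0 0 0 0 -1;0.003 0 0 0 0 0 -1;0.003 0 0 0 0 0 -1;0.003 0 0 0 0 0 -1;0.003 0 0 0 0 0 -1;0.003 0 0 0 0 0 -1;0.003 0 0 0 0 0 -1;0.003 0 0 0 0 0 -1;0.003 0 0 0 0 0 -1;0.003 0 0 0 0 0 -1'
```

```text
time_s: 19.35
eef_pos: [0.4945, -0.2003, 0.2187]
tool_rot: [[0.132, 0.991, 0.001], [0.991, -0.132, -0.001], [-0.0, 0.001, -1.0]]
ft_force: [0.1, -0.3, 0.3]
finger_gap: 0.006
grip_force: 0.0
time_s: 20.35
eef_pos: [0.4984, -0.171, 0.2183]
tool_rot: [[0.132, 0.991, 0.0], [0.991, -0.132, -0.0], [-0.0, 0.0, -1.0]]
ft_force: [0.3, -3.6, 1.0]
finger_gap: 0.006
grip_force: 1.9
```

```bash
python3 -m pendant '0.004 0 0 0 0 0 -1;0.006 0 0 0 0 0 -1;0.006 0 0 0 0 0 -1;0.006 0 0 0 0 0 -1;0.006 0 0 0 0 0 -1;0.006 0 0 0 0 0 -1;0.006 0 0 0 0 0 -1;0.006 0 0 0 0 0 -1;0.006 0 0 0 0 0 -1;0.006 0 0 0 0 0 -1'
python3 -m pendant '0.006 0 0 0 0 0 -1;0.006 0 0 0 0 0 -1;0.006 0 0 0 0 0 -1;0.006 0 0 0 0 0 -1;0.006 0 0 0 0 0 -1;0.005 0 0 0 0 0 -1;0.004 0 0 0 0 0 -1;0.003 0 0 0 0 0 -1;0.002 0 0 0 0 0 -1;0.001 0 0 0 0 0 -1'
python3 - <<'E'
from h import *
im,d=grab('scene'); save(cv2.resize(im[70:270,130:410],(800,571),interpolation=cv2.INTER_CUBIC),'c6.png')
print(arm.get_obs()['eef_pos'],arm.get_obs()['ft_force'])
E
```

```text
time_s: 21.35
eef_pos: [0.5061, -0.1131, 0.2183]
tool_rot: [[0.132, 0.991, 0.0], [0.991, -0.132, -0.0], [-0.0, 0.0, -1.0]]
ft_force: [-1.1, -4.5, 1.5]
finger_gap: 0.006
grip_force: 2.6
time_s: 22.35
eef_pos: [0.512, -0.0686, 0.2183]
tool_rot: [[0.132, 0.991, 0.0], [0.991, -0.132, -0.0], [-0.0, 0.0, -1.0]]
ft_force: [-0.9, -6.0, 2.4]
finger_gap: 0.005
grip_force: 2.7
[ 0.51196022 -0.06851348  0.21827376] [-0.25548368 -3.7267585   3.28989252]
```

View pics/c6.png

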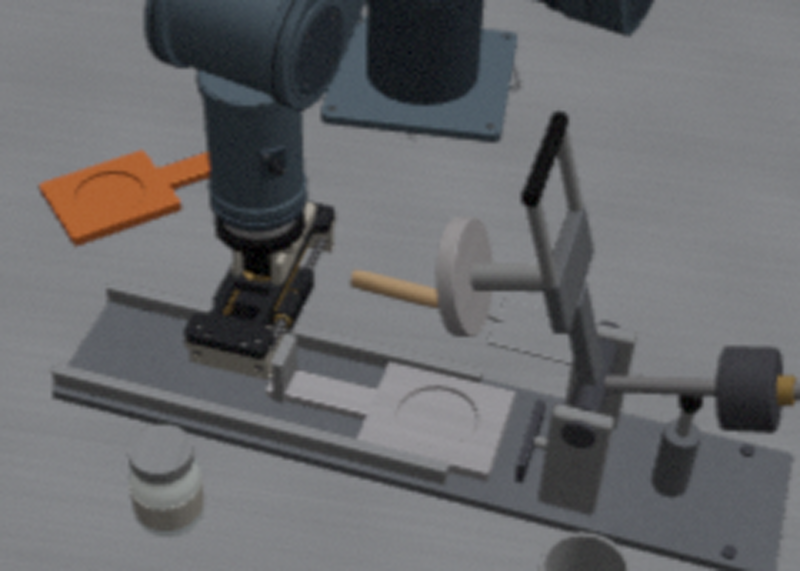

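The plate is straight between the rails, with its front edge (crop 497,460) about 20 mm short of the stop face (520,465). The head is still open and the wrist is clear of the foot. I creep on from here.

```bash
python3 -m pendant '0.0015 0 0 0 0 0 -1;0.0015 0 0 0 0 0 -1;0.0015 0 0 0 0 0 -1;0.0015 0 0 0 0 0 -1;0.001 0 0 0 0 0 -1;0.001 0 0 0 0 0 -1;0.001 0 0 0 0 0 -1;0.001 0 0 0 0 0 -1;0 0 0 0 0 0 -1;0 0 0 0 0 0 -1'
python3 - <<'E'
from h import *
c=cloud('scene',load('scene')[1]);O=np.array([.538,.119]);x=np.array([.133,.9911]);y=np.array([-x[1],x[0]])
im,d=grab('scene');c=cloud('scene',d);uv=(c[...,:2]-O)@np.c_[x,y]
for v0 in(-.03,-.015,0.,.015,.03):
  k=(abs(uv[...,1]-v0)<.004)&(uv[...,0]>0)&(uv[...,0]<.075)&(c[...,2]<.06)
  i=np.argsort(uv[k][:,0]); print(v0,[(round(a*1000),round(z*1000),int(g)) for a,z,g in zip(uv[k][i,0],c[k][i,2],im[k][i,0])])
E
```

```text
time_s: 23.4
eef_pos: [0.5133, -0.0588, 0.2183]
tool_rot: [[0.132, 0.991, 0.0], [0.991, -0.132, -0.0], [-0.0, 0.0, -1.0]]
ft_force: [-0.1, -4.0, 2.6]
finger_gap: 0.004
grip_force: 2.4
-0.03 [(4, 23, 149), (6, 23, 150), (8, 24, 143), (9, 24, 148), (10, 22, 148), (11, 24, 151), (12, 23, 149), (13, 22, 150), (14, 23, 149), (16, 23, 150), (16, 21, 150), (18, 25, 149), (18, 20, 150), (19, 24, 152), (19, 21, 150), (21, 24, 149), (22, 21, 151), (24, 23, 151), (26, 26, 149), (26, 20, 151), (27, 22, 151), (28, 26, 148), (28, 23, 147), (29, 24, 150), (30, 20, 148), (31, 22, 150), (31, 21, 149), (33, 23, 150), (34, 21, 149), (36, 23, 149), (38, 25, 146), (38, 21, 145), (39, 10, 114), (40, 18, 124), (40, 12, 109), (42, 12, 95), (43, 10, 96), (44, 10, 91), (45, 9, 92), (46, 10, 92), (47, 13, 90), (48, 11, 89), (49, 13, 82), (50, 13, 73), (53, 34, 78), (53, 32, 74), (55, 33, 63), (56, 37, 66), (58, 31, 62), (59, 35, 73), (60, 22, 50), (60, 18, 56), (60, 13, 69), (61, 12, 71), (63, 10, 89), (63, 8, 89), (64, 10, 91), (65, 14, 92), (65, 11, 92), (66, 11, 92), (68, 13, 93), (69, 11, 93), (70, 10, 92)
[... 3088 characters left out ...]
2, 150), (14, 25, 149), (16, 22, 149), (18, 25, 148), (20, 23, 150), (21, 23, 150), (22, 21, 149), (23, 26, 149), (24, 18, 149), (26, 23, 149), (27, 24, 149), (28, 23, 149), (28, 20, 150), (30, 24, 149), (32, 22, 150), (33, 23, 149), (34, 25, 148), (35, 26, 149), (35, 23, 151), (37, 22, 149), (38, 26, 147), (40, 24, 139), (40, 12, 121), (40, 23, 128), (41, 12, 102), (44, 13, 94), (45, 13, 92), (46, 14, 93), (46, 13, 92), (47, 13, 91), (48, 10, 92), (49, 11, 89), (49, 8, 80), (50, 8, 84), (53, 31, 74), (55, 35, 72), (56, 37, 64), (56, 33, 66), (58, 39, 75), (58, 34, 66), (60, 35, 82), (60, 15, 60), (60, 36, 72), (61, 8, 72), (61, 31, 65), (61, 24, 62), (63, 11, 85), (65, 8, 89), (66, 10, 90)]
```

The plate front is at about 40 mm and the stop face at about 53 mm, so 12–13 mm remain.

```bash
python3 -m pendant '0.0012 0 0 0 0 0 -1;0.0012 0 0 0 0 0 -1;0.0012 0 0 0 0 0 -1;0.0012 0 0 0 0 0 -1;0.0012 0 0 0 0 0 -1;0.001 0 0 0 0 0 -1;0.001 0 0 0 0 0 -1;0.001 0 0 0 0 0 -1;0 0 0 0 0 0 -1;0 0 0 0 0 0 -1'
python3 -m pendant '0.0003 0 0 0 0 0 -1;0.0003 0 0 0 0 0 -1;0.0003 0 0 0 0 0 -1;0.0003 0 0 0 0 0 -1;0.0003 0 0 0 0 0 -1;0 0 0 0 0 0 -1;0 0 0 0 0 0 -1;0 0 0 0 0 0 -1;0 0 0 0 0 0 -1;0 0 0 0 0 0 -1'
```

```text
time_s: 24.45
eef_pos: [0.5145, -0.0501, 0.2183]
tool_rot: [[0.132, 0.991, 0.0], [0.991, -0.132, -0.0], [-0.0, 0.0, -1.0]]
ft_force: [-0.3, -4.9, 2.3]
finger_gap: 0.006
grip_force: 2.6
time_s: 25.45
eef_pos: [0.5147, -0.0487, 0.2183]
tool_rot: [[0.133, 0.991, 0.0], [0.991, -0.133, -0.0], [-0.0, 0.0, -1.0]]
ft_force: [-0.2, -5.1, 3.9]
finger_gap: 0.005
grip_force: 2.9
```

```bash
python3 -m pendant '0.0003 0 0 0 0 0 -1;0.0003 0 0 0 0 0 -1;0.0003 0 0 0 0 0 -1;0.0003 0 0 0 0 0 -1;0.0003 0 0 0 0 0 -1;0 0 0 0 0 0 -1;0 0 0 0 0 0 -1;0 0 0 0 0 0 -1;0 0 0 0 0 0 -1;0 0 0 0 0 0 -1'
```

```text
time_s: 26.45
eef_pos: [0.5149, -0.0472, 0.2183]
tool_rot: [[0.133, 0.991, 0.0], [0.991, -0.133, -0.0], [-0.0, 0.0, -1.0]]
ft_force: [-0.4, -4.2, 3.0]
finger_gap: 0.008
grip_force: 2.9
```

```bash
python3 -m pendant '0.0003 0 0 0 0 0 -1;0.0003 0 0 0 0 0 -1;0.0003 0 0 0 0 0 -1;0.0003 0 0 0 0 0 -1;0.0003 0 0 0 0 0 -1;0 0 0 0 0 0 -1;0 0 0 0 0 0 -1;0 0 0 0 0 0 -1;0 0 0 0 0 0 -1;0 0 0 0 0 0 -1'
```

```text
time_s: 27.45
eef_pos: [0.515, -0.0463, 0.2183]
tool_rot: [[0.132, 0.991, -0.0], [0.991, -0.132, -0.002], [-0.002, 0.0, -1.0]]
ft_force: [-1.3, -9.8, 2.9]
finger_gap: 0.003
grip_force: 4.6
```

```bash
python3 -m pendant '0.0003 0 0 0 0 0 -1;0.0003 0 0 0 0 0 -1;0 0 0 0 0 0 -1;0 0 0 0 0 0 -1;0 0 0 0 0 0 -1;0 0 0 0 0 0 -1;0 0 0 0 0 0 -1;0 0 0 0 0 0 -1;0 0 0 0 0 0 -1;0 0 0 0 0 0 -1'
```

```text
time_s: 28.45
eef_pos: [0.515, -0.0462, 0.2183]
tool_rot: [[0.132, 0.991, -0.0], [0.991, -0.132, -0.002], [-0.002, 0.0, -1.0]]
ft_force: [-1.3, -11.7, 2.5]
finger_gap: 0.007
grip_force: 5.9
```

The stop is firm: the force rises and the tool no longer advances. I back off straight, then go up, clear of everything.

```bash
python3 -m pendant '-0.0005 0 0 0 0 0 -1;-0.0005 0 0 0 0 0 -1;-0.001 0 0 0 0 0 -1;-0.003 0 0 0 0 0 -1;-0.006 0 0 0 0 0 -1;-0.01 0 0 0 0 0 -1;-0.015 0 0 0 0 0 -1;-0.02 0 0 0 0 0 -1;-0.02 0 0 0 0 0 -1;-0.01 0 0 0 0 0 -1'
python3 -m pendant '-0.01 0 -0.01 0 0 0 -1;-0.01 0 -0.02 0 0 0 -1;-0.01 0 -0.02 0 0 0 -1;-0.01 0 -0.02 0 0 0 -1;-0.01 0 -0.02 0 0 0 -1;-0.01 0 -0.02 0 0 0 -1;-0.01 0 -0.01 0 0 0 -1;0 0 0 0 0 0 -1;0 0 0 0 0 0 -1;0 0 0 0 0 0 -1'
python3 - <<'E'
from h import *
im,d=grab('scene'); save(cv2.resize(im[70:330,130:430],(690,598),interpolation=cv2.INTER_CUBIC),'c7.png')
E
```

```text
time_s: 29.45
eef_pos: [0.5034, -0.1325, 0.2181]
tool_rot: [[0.134, 0.991, 0.0], [0.991, -0.134, -0.0], [-0.0, 0.0, -1.0]]
ft_force: [0.7, 0.0, -0.3]
finger_gap: 0.005
grip_force: 0.0
time_s: 30.45
eef_pos: [0.4941, -0.1991, 0.337]
tool_rot: [[0.132, 0.991, -0.002], [0.991, -0.132, 0.002], [0.001, -0.002, -1.0]]
ft_force: [0.2, -0.7, -0.5]
finger_gap: 0.008
grip_force: 0.0
```

View pics/c7.png

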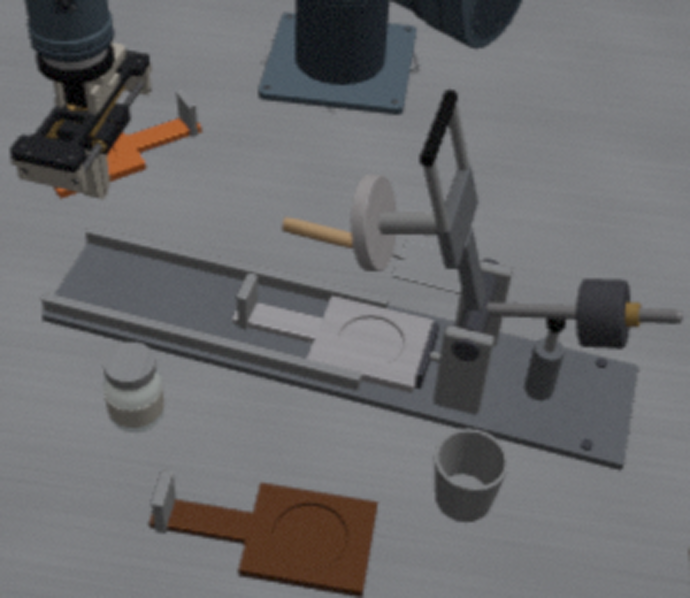

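The plate's front edge meets the stop face (crop 428,355) squarely. The head is open on its rest (555,325), and the jar (135,385), cup (468,475) and spatula are where they were. I hand in.

```bash
python3 -c "from cell import arm; print(arm.sign_off())"
```

```text
the job is handed in; nothing more can be done
None
```

The job is handed in at about 30 s: the head rests open by itself at about 1.3 rad, the mould plate is pressed lightly home against the back stop, and nothing else was touched.

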